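# Lever up the sprung cover of a soldering fixture and hold it half open

## Robot

A 6-joint arm with a two-finger parallel gripper is mounted at the origin on the work surface. World frame = base frame: x ahead of the robot, y to its left, z up, the work surface at z = 0. Lengths are in m, angles in degrees, forces in N, time in s.
With the tool pointing down it reaches from about 0.35 to 0.875 m from the base axis. Payload 4.2 kg.
Tool frame: the origin (TCP) lies on the centre line of the jaws, within the pads' length; the fingertips stand 25 mm ahead of it and the grasp point (between the pads) lies 6 mm ahead of it (finger_overhang is the distance from the TCP to the fingertips, in m); z points along the fingers, y is the line along which they close (so a half turn about z gives the same grasp; the last joint's range is limited). The gripper opens to 87 mm and grips with 3 to 60 N. Pads are 19 mm wide; open, the fingers measure 117 mm over their backs; the gripper's body (75 mm by 190 mm) begins 51 mm behind the grasp point.
Start: joints at [-53.938, 22.042, 0.453, 0, -68.411, -14.817], TCP at [0.226, -0.582, 0.248] pointing down, gripper open.
Joint ranges: [-179.83, 179.83], [-69.29, 118.12], [-61.27, 80.66], [-181.25, 117.63], [-171.15, -9.14], [-177.46, 177.46]. Speed limits (degrees/s): [159.86, 159.86, 180, 180, 180, 180].

## Interface

Orientations are given as a 3x3 rotation matrix whose columns are the frame's x, y, z axes.
In Python, from station import sense, capture, finish_job, spot_in, tip_of, finger_overhang gives the robot as it stands. The module is installed in compiled form; this text tells all that it offers.
- The arm moves only by the tool servo_tool, never from a script. Its arguments are lists of equal length, an entry for each row: "slide": the shift along the tool's x, y, z in m, a list of three; "spin": the turn about the tool's z in degrees; "grip": the closure, from 0 (fully open) to 1 (shut). A call has exactly 5 rows; each row is the pose to reach, as a shift and turn from the pose commanded when the call began, along the tool's axes at that moment; what a row does not reach only later rows make up. A row lasts 1/12 s, in which the tool goes at most 41.7 mm and 7.16 degrees, less where a joint would pass 70% of its speed; a pose out of reach is approached as far as the arm can. A call with a gripper value outside its range is refused whole. The fingers move at their own pace and stop on an object; the grip force is fixed at half the most. Time passes only in rows, so rows that repeat a pose let the fingers close, or fill a call up. It gives the time, the measured TCP pose, the force, the opening and the grip force at its end, in the units of the state.
- sense(): the state, without advancing time (a new reading comes with each control period).
- capture(name): name is "side" or "top"; returns a dict with "pixels" (480x640x3 uint8, blue, green, red), "depth" (480x640 float32, m along the optical axis (not along the pixel's ray), 0 where there is no reading), "fx", "fy", "cx", "cy" (pixels), "R" (3x3) and "t" (3): a world point X has camera coordinates R X + t. Camera axes: x right, y down, z forward; pixel columns grow to the right and rows downward; lengths in m; the calibration is good to about 2 mm. A picture is of the moment at which its call begins.
- finish_job(): hands the job in; it is judged then, once.
Trained networks look in the newest picture that a camera, given by its name, has taken for a name from the list of things; names that differ only in an ending like _2 or _b are one class to them, and where a whole thing is asked for, a point or a joint stands for the part that bears it (a point fixed in the world has none). Each returns a list of dicts, best first, with "conf" (0 to 1); they miss things now and then, are a little off and sometimes report something else, mostly with a low value. They report only what shows in the picture. A call takes as long as a camera call. They do not tell look-alikes from the thing itself.
- spot_in(thing, camera): "point" ([x, y, z] in m, in world coordinates, good to about 4 mm: the middle of the surface that is visible of it).
- tip_of(thing, camera): "point" ([x, y, z] in m, in world coordinates, good to about 4 mm: a listed point, or the origin of a listed thing).
The state is a dict: "time_s": time; "joints": joint angles; "joint_velocities": joint speeds; "effort": joint torques, N m; "tcp_pos": TCP position; "ee_rot": TCP orientation; "wrist_force": force on the tool from outside, world axes, zero at the start; "moment": the same for the moment, N m; "gripper_width": opening from 0.0 (shut) to 1.0 (fully open); "gripper_force": force on a finger pad.
Only numpy, scipy, OpenCV 4.12 (cv2) and the standard library are available. Lean on these libraries where they do the work, as an engineer would, in place of code of your own. Each camera call takes 0.05 s, during which the arm holds its last target. There are 200 camera calls.

## Task

The board in the soldering fixture has to be looked at, but the fixture's blue cover springs shut by itself: take the orange-handled pry blade from its rest, put the end of the blade under the yellow tab at the front of the cover, lever the cover up and hold it half open, at 45 degrees. Finish while still holding it there, steady, on the blade gripped in the gripper: nothing is put down or let go. Touch the cover with the blade only, never with the fingers, do not swing it beyond about 60 degrees or let it snap shut, and leave the other things on the bench where they are.

Things in the scene. Friction and masses are not known exactly. Their poses are not given: they have to be found in the camera images.
- fixture: Fixed aluminium box 150 (x) x 180 (y) x 58 mm high with a red circuit board inside, closed by a blue cover. Origin on the table under the middle of its front wall's outer face; its x axis points from the front wall to the hinge at the back, z up. The board's parts stay 11 mm below the rim.
- tab_edge (a point): Middle of the front edge, at the underside, of the yellow tab (70 mm wide, 6 mm thick) at the middle of the cover's front; the tab overhangs the fixture's front wall by 22 mm, its front edge is 172 mm from the hinge line. The blue cover plate is 180 mm wide, 6 mm thick, about 0.2 kg. Closed, its underside is level, 58.5 mm above the table. Axes as the fixture's when closed, turning with the cover.
- cover_hinge (a point): Middle of the hinge line, at the back of the fixture, at the height of the closed cover's underside; the hinge line runs along the fixture's y axis, 150 mm behind the front wall's outer face.
- cover (a joint): Opening angle of the cover: 0 closed and level, growing as the tab rises, 0.785 = 45 degrees. A spring and the cover's weight shut it from any angle used here; lifting it takes about 1 to 3 N at the tab.
- rest: Fixed dark steel rest: foot 140 x 60 mm, 6 mm thick, two forked uprights 10 mm long (x) with middles at x = -52 and +34 mm; the handle lies in the forks, underside 28 mm above the table, prongs rising 8 mm beside it. Origin on the table below the blade's origin, axes as the blade's. Lift the blade out straight up.
- blade: Loose pry blade, 60 g: orange handle 100 (x) x 16 (y) x 18 mm (z), x = -60 to +40 mm, then flat steel 55 mm long, 18 mm wide, 3 mm thick, x = +40 to +95 mm, at the handle's mid height. Origin on the handle's underside, 60 mm from its rear end; x axis points to the blade's end, z up. Lies level in the rest.
- blade_grip (a point): point to grip: inside the handle at mid height, 7 mm behind the blade's origin, midway between the rest's uprights to 2 mm
- blade_tip (a point): middle of the blade's front end, at mid thickness, 102 mm ahead of blade_grip
- flux_can: yellow-labelled can, 70 mm wide, 90 mm tall, loose, to be left alone; origin at the middle of its underside
- solder_spool: silver spool, 60 mm wide, 44 mm tall, loose, to be left alone; origin at the middle of its underside
- transformer: small black and yellow transformer, 30 x 32 x 24 mm, loose, to be left alone; origin at the middle of its underside
- driver: red-handled screwdriver, 170 mm, loose, to be left alone; origin at the middle of its underside
- spacer: white block, 40 x 30 x 45 mm, loose, to be left alone; origin at the middle of its underside
- tip_cup: open steel cup, 64 mm wide, 60 mm tall, loose, to be left alone; origin at the middle of its underside
There are look-alikes about, which are no part of the job. There is more than one size of the blade; the job needs the middle-sized.

How it is judged (in metres and radians):
On the way, in this order (a step that is already met when the one before it is completed fails the run):
1. the blade is gripped and lifted out of its rest (contact force between the fingers and blade above 2 N and distance of blade from where it was at the start of the episode above 0.03 m and contact force between blade and rest below 0.05 N), for 0.2 s.
2. the cover is levered off its seat by the blade's end under the tab (value of joint cover above 0.12 rad and contact force between blade and cover above 0.3 N and distance between blade_tip and tab_edge below 0.05 m), for 0.1 s.
At the end, for the whole second after the job is handed in: The cover is held still at 45 degrees, within 7 degrees, resting on the blade's end (the end within 50 mm of the tab's front edge and more than 120 mm above the table), the blade gripped in the fingers, no part of the robot touching the cover, and every bystander within 30 mm of its start (value of joint cover between 0.663 and 0.907 rad and velocity of joint cover between -0.1 and 0.1 rad/s and contact force between blade and cover above 0.3 N and contact force between the fingers and blade above 2 N and distance between blade_tip and tab_edge below 0.05 m and height (world z) of blade_tip above 0.12 m and contact force between each of the arm, the fingers and cover below 0.1 N and distance of each of flux_can, solder_spool, transformer, driver, spacer, tip_cup from where it was at the start of the episode below 0.03 m); the arm keeps its last pose, push and grip.
It fails at once if the gripper or arm touches the cover (contact force between any of the fingers, the arm and cover above 0.5 N).
It fails at once if the cover is swung well past 60 degrees (value of joint cover above 1.1 rad).
It fails at once if the cover snaps shut (velocity of joint cover below -2 rad/s).
It fails at once if a bystander is moved more than 30 mm (distance of any of flux_can, solder_spool, transformer, driver, spacer, tip_cup from where it was at the start of the episode above 0.03 m).
It also fails if it takes over 42 s, if anything falls off the work surface, if the arm or the gripper's body presses on something with over 40 N, if the wrist force passes 120 N, or if a joint passes its speed limit or range.

## Working session

There is one attempt and no reset: what is moved stays moved. The work goes in short steps, Python scripts to look and compute and a tool call to move; the robot and the scene stay as the last step left them, time stands still between calls to the robot, and variables do not carry over. Pictures are saved under pics/ and viewed, at most 10 in all, crops included, and the job is handed in when it is done.

Besides the shell and the picture viewer there is one more tool, called as name(argument=value, ...) on one line, values as JSON. servo_tool: Moves the arm, as the interface text tells. Its arguments: {"type":"object","properties":{"slide":{"type":"array"},"spin":{"type":"array"},"grip":{"type":"array"}},"required":["slide","spin","grip"]}

```bash
mkdir -p pics; python3 - <<'E'
from station import *
import cv2,numpy as np
s=sense();print(s['tcp_pos'],np.round(s['ee_rot'],3).tolist(),s['gripper_width'],s['time_s'],finger_overhang)
for c in('top','side'):
    f=capture(c);cv2.imwrite(f'pics/{c}0.png',f['pixels']);np.savez(f'{c}0.npz',**f)
    R,t,=f['R'],f['t']
    for n in('blade','rest','fixture'):
        print(c,n,[(np.round(d['point'],3).tolist(),round(d['conf'],2)) for d in spot_in(n,c)])
    for n in('blade_grip','blade_tip','tab_edge','cover_hinge','blade','rest','fixture','flux_can','solder_spool','transformer','driver','spacer','tip_cup'):
        o=[]
        for d in tip_of(n,c):
            p=R@np.array(d['point'])+t;o.append((np.round(d['point'],3).tolist(),round(d['conf'],2),(int(f['fx']*p[0]/p[2]+f['cx']),int(f['fy']*p[1]/p[2]+f['cy']))))
        print(c,'T',n,o)
E
```

```text
[ 0.22629085 -0.5820022   0.24644629] [[-0.932, -0.362, -0.001], [-0.362, 0.932, 0.002], [0.0, 0.002, -1.0]] 1.00193111184204 0.0 0.025
top blade [([0.451, -0.33, 0.023], 0.8), ([0.643, -0.276, 0.012], 0.76), ([0.602, 0.158, 0.064], 0.46)]
top rest [([0.576, -0.134, 0.004], 0.79)]
top fixture [([0.608, 0.15, 0.068], 0.7)]
top T blade_grip [([0.417, -0.308, 0.009], 0.88, (419, 294)), ([0.652, -0.289, 0.006], 0.69, (407, 210)), ([0.588, -0.145, 0.036], 0.58, (357, 231))]
top T blade_tip [([0.69, -0.145, 0.034], 0.8, (356, 195)), ([0.615, -0.224, 0.01], 0.67, (385, 223)), ([0.589, -0.144, 0.029], 0.28, (357, 232))]
top T tab_edge [([0.518, 0.187, 0.06], 0.86, (234, 257))]
top T cover_hinge [([0.68, 0.132, 0.06], 0.88, (255, 198))]
top T blade [([0.588, -0.145, 0.028], 0.93, (357, 232)), ([0.648, -0.289, 0.002], 0.78, (407, 212)), ([0.431, -0.319, -0.001], 0.63, (422, 289)), ([0.455, 0.0, 0.001], 0.42, (305, 282))]
top T rest [([0.59, -0.14, -0.002], 0.94, (354, 234)), ([0.362, -0.496, -0.001], 0.28, (489, 314))]
top T fixture [([0.544, 0.175, 0.002], 0.95, (240, 251)), ([0.588, -0.144, 
[... 1056 characters left out ...]
133, 0.06], 0.98, (256, 243))]
side T blade [([0.592, -0.143, 0.028], 0.75, (357, 213)), ([0.428, -0.318, -0.001], 0.62, (443, 215)), ([0.644, -0.289, -0.002], 0.42, (373, 191))]
side T rest [([0.587, -0.145, 0.002], 0.56, (358, 221))]
side T fixture [([0.54, 0.172, 0.003], 0.92, (291, 297)), ([0.587, -0.14, 0.002], 0.35, (357, 222))]
side T flux_can [([0.79, -0.017, -0.002], 0.69, (270, 216))]
side T solder_spool [([0.603, 0.476, 0.006], 0.78, (163, 370))]
side T transformer [([0.454, 0.002, 0.001], 0.56, (366, 274))]
side T driver [([0.363, -0.497, -0.002], 0.52, (495, 194))]
side T spacer [([0.384, 0.489, 0.002], 0.87, (233, 443))]
side T tip_cup [([0.591, -0.48, 0.001], 0.7, (423, 168))]
```

View pics/top0.png

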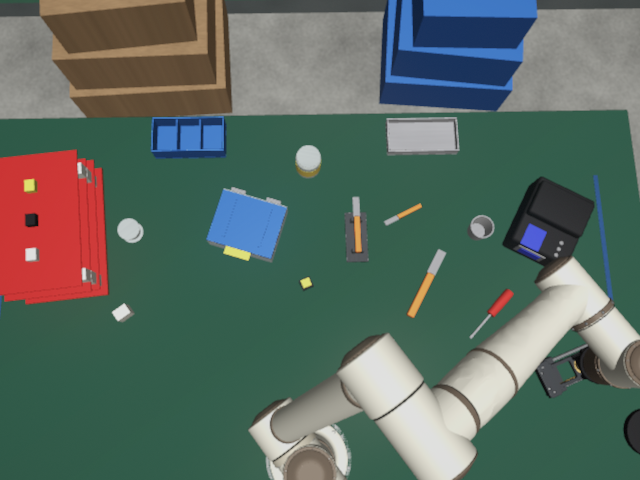

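View pics/side0.png

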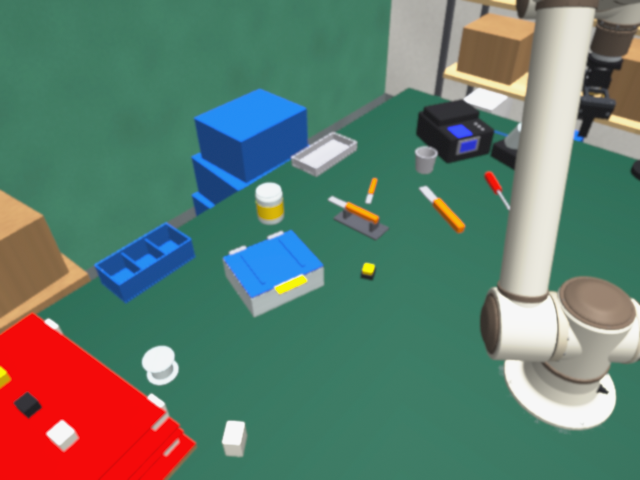

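The top view shows three orange-handled blades: one at (357,232) in the dark rest, a small one at (405,214) lying loose and a large one at (427,285) lying loose. The one in the rest fits: it is middle-sized and sits in the forks. The fixture has its yellow tab at (237,254). The side view agrees, with the rest at (357,213) and the tab at (291,285). Next I'll refine the poses and confirm with a crop.

```bash
python3 - <<'E'
import cv2,numpy as np
for c in('top','side'):
    f=dict(np.load(f'{c}0.npz'));im=f['pixels'];hsv=cv2.cvtColor(im,cv2.COLOR_BGR2HSV)
    v,u=np.mgrid[:480,:640];d=f['depth']
    P=np.stack([(u-f['cx'])/f['fx']*d,(v-f['cy'])/f['fy']*d,d],-1);W=(P-f['t'])@f['R']
    def reg(lo,hi,b,zr):
        m=cv2.inRange(hsv,lo,hi)>0;x0,x1,y0,y1=b
        return W[m&(d>0)&(W[...,0]>x0)&(W[...,0]<x1)&(W[...,1]>y0)&(W[...,1]<y1)&(W[...,2]>zr[0])&(W[...,2]<zr[1])]
    def show(n,w):
        xy=(w[:,:2]*1000).astype(np.float32);r=cv2.minAreaRect(xy)
        l=cv2.fitLine(xy,cv2.DIST_L2,0,.01,.01).ravel()
        print(c,n,len(w),'mean',np.round(w.mean(0)*1000,1),'rect',np.round(r[0],1),np.round(r[1],1),round(r[2],1),'line deg',round(np.degrees(np.arctan2(l[1],l[0])),1),'zmed',round(np.median(w[:,2]),4))
    show('handle',reg((5,150,120),(20,255,255),(.5,.72,-.19,-.10),(.038,.055)))
    show('steel',reg((0,0,90),(180,60,255),(.61,.72,-.18,-.11),(.028,.05)))
    show('cover',reg((95,120,80),(125,255,255),(.45,.78,.02,.3),(.056,.072)))
    show('tab',reg((24,150,120),(35,255,255),(.45,.65,.1,.28),(.056,.072)))
    if c=='top':
        k=im[180:300,200:460];cv2.imwrite('pics/crop0.png',cv2.resize(k,None,fx=3,fy=3,interpolation=cv2.INTER_CUBIC))
E
```

```text
top handle 173 mean [ 578.8 -142.7   45.1] rect [ 579.5 -142.8] [13.7 95.9] 90.0 line deg 0.4 zmed 0.0449
top steel 134 mean [ 658.6 -143.3   37.6] rect [ 655.  -143.6] [61.3 28.4] 2.1 line deg 2.3 zmed 0.0376
top cover 3357 mean [608.9 154.7  63.8] rect [610.2 154.7] [180.5 144.5] 72.7 line deg 72.2 zmed 0.0638Traceback (most recent call last):
  File "<stdin>", line 16, in <module>
  File "<stdin>", line 11, in show
cv2.error: OpenCV(4.12.0) /io/opencv/modules/imgproc/src/linefit.cpp:50: error: (-215:Assertion failed) count > 0 in function 'fitLine2D_wods'
```

```bash
python3 - <<'E'
import cv2,numpy as np
for c in('top','side'):
    f=dict(np.load(f'{c}0.npz'));im=f['pixels'];hsv=cv2.cvtColor(im,cv2.COLOR_BGR2HSV)
    v,u=np.mgrid[:480,:640];d=f['depth']
    P=np.stack([(u-f['cx'])/f['fx']*d,(v-f['cy'])/f['fy']*d,d],-1);W=(P-f['t'])@f['R']
    a=np.radians(-17.5)
    def reg(n,lo,hi,b,zr):
        m=cv2.inRange(hsv,lo,hi)>0;x0,x1,y0,y1=b
        w=W[m&(d>0)&(W[...,0]>x0)&(W[...,0]<x1)&(W[...,1]>y0)&(W[...,1]<y1)&(W[...,2]>zr[0])&(W[...,2]<zr[1])]
        if len(w)<5: print(c,n,len(w));return
        xy=(w[:,:2]*1000).astype(np.float32);r=cv2.minAreaRect(xy)
        l=cv2.fitLine(xy,cv2.DIST_L2,0,.01,.01).ravel()
        print(c,n,len(w),'rect',np.round(r[0],1),np.round(r[1],1),round(r[2],1),'line',round(np.degrees(np.arctan2(l[1],l[0])),1),'z',round(np.median(w[:,2]),4))
        if n in('cover','tab'):
            q=xy@np.array([[np.cos(a),-np.sin(a)],[np.sin(a),np.cos(a)]]);print('  fixture-axes min/max',np.percentile(q,[1,50,99],axis=0).round(1).tolist())
    reg('handle',(5,150,80),(20,255,255),(.5,.72,-.19,-.10),(.03,.055))
    reg('cover',(95,120,80),(125,255,255),(.45,.78,.02,.3),(.056,.072))
    reg('tab',(22,120,100),(36,255,255),(.45,.65,.1,.28),(.045,.08))
    if c=='top':
        k=im[180:300,200:460];cv2.imwrite('pics/crop0.png',cv2.resize(k,None,fx=3,fy=3,interpolation=cv2.INTER_CUBIC))
E
```

```text
top handle 192 rect [ 579.5 -142.6] [95.9 13.9] 0.2 line 0.5 z 0.0445
top cover 3357 rect [610.2 154.7] [180.5 144.5] 72.7 line 72.2 z 0.0638
  fixture-axes min/max [[464.8, 243.3], [533.9, 330.4], [605.0, 419.1]]
top tab 4
side handle 189 rect [ 576.9 -141.9] [20.9 98.8] 89.1 line 1.5 z 0.0428
side cover 3493 rect [608.9 155. ] [182.3 150.9] 72.1 line 72.7 z 0.0643
  fixture-axes min/max [[461.2, 244.1], [528.5, 336.9], [604.1, 420.8]]
side tab 251 rect [526.5 177.6] [78.9 25.3] 74.2 line 72.9 z 0.0637
  fixture-axes min/max [[437.1, 298.0], [447.4, 332.4], [460.7, 366.5]]
```

View pics/crop0.png

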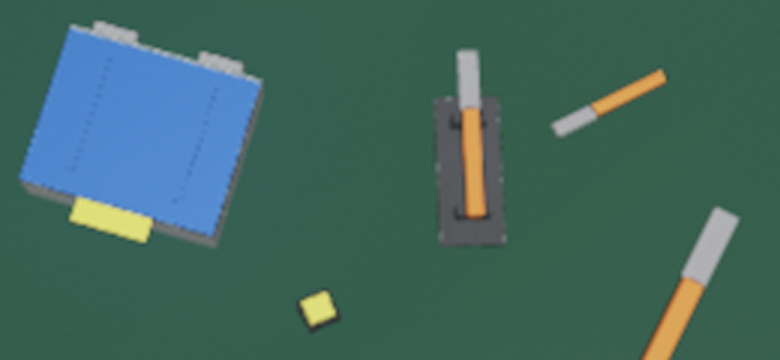

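servo_tool(slide=[[-0.037,0.016,0],[-0.074,0.032,0],[-0.111,0.048,0],[-0.148,0.064,0],[-0.185,0.08,0]], spin=[0,0,0,0,0], grip=[0,0,0,0,0])

```text
time_s: 2.12
tcp_pos: [0.3709, -0.4395, 0.2478]
ee_rot: [[-0.932, -0.362, 0.0], [-0.362, 0.932, -0.0], [-0.0, -0.0, -1.0]]
wrist_force: [0.1, -0.1, 0.4]
gripper_width: 1.001
gripper_force: 0.0
```

The crop shows the blade at (470,135) lying in the rest's forks. It is longer than the loose one at (610,100) and shorter than the one at (690,290), so it is the middle-sized one. The tab is at (110,220), and the transformer at (318,308) is clear of the path.

servo_tool(slide=[[-0.034,0.021,0],[-0.068,0.042,0],[-0.102,0.063,0],[-0.136,0.084,0],[-0.17,0.106,0]], spin=[4,8,12,16,20.4], grip=[0,0,0,0,0])

```text
time_s: 2.53
tcp_pos: [0.4909, -0.2788, 0.2479]
ee_rot: [[-1.0, -0.011, 0.001], [-0.011, 1.0, -0.0], [-0.001, -0.0, -1.0]]
wrist_force: [0.7, -1.1, 1.0]
gripper_width: 1.001
gripper_force: 0.0
```

servo_tool(slide=[[-0.025,0.033,0],[-0.05,0.066,0.0],[-0.075,0.099,0.0],[-0.105,0.135,0.03],[-0.105,0.135,0.07]], spin=[0,0,0,0,0], grip=[0,0,0,0,0])

```text
time_s: 2.95
tcp_pos: [0.5983, -0.1419, 0.1892]
ee_rot: [[-1.0, -0.02, 0.014], [-0.02, 1.0, -0.001], [-0.014, -0.002, -1.0]]
wrist_force: [0.2, -1.4, -0.0]
gripper_width: 1.001
gripper_force: 0.0
```

servo_tool(slide=[[0,0,0.035],[0,0,0.07],[0,0,0.1],[0,0,0.12],[0,0,0.135]], spin=[0,0,0,0,0], grip=[0,0,0,0,0])

```text
time_s: 3.37
tcp_pos: [0.5906, -0.1452, 0.0469]
ee_rot: [[-1.0, -0.015, -0.004], [-0.015, 1.0, 0.0], [0.004, 0.0, -1.0]]
wrist_force: [0.3, 0.3, 0.4]
gripper_width: 0.999
gripper_force: 0.0
```

servo_tool(slide=[[0,0.001,0],[0,0.001,0],[0,0.001,0],[0,0.001,0],[0,0.001,0]], spin=[0,0,0,0,0], grip=[0,0.5,1,1,1])

```text
time_s: 3.78
tcp_pos: [0.5928, -0.1444, 0.0512]
ee_rot: [[-1.0, -0.015, 0.003], [-0.015, 1.0, -0.0], [-0.003, -0.0, -1.0]]
wrist_force: [0.1, -0.0, 0.8]
gripper_width: 0.781
gripper_force: 0.0
```

servo_tool(slide=[[0,0,0],[0,0,0],[0,0,0],[0,0,0],[0,0,0]], spin=[0,0,0,0,0], grip=[1,1,1,1,1])

```text
time_s: 4.2
tcp_pos: [0.5919, -0.1443, 0.0497]
ee_rot: [[-1.0, -0.015, 0.0], [-0.015, 1.0, -0.0], [-0.0, -0.0, -1.0]]
wrist_force: [0.3, 0.6, 0.1]
gripper_width: 0.401
gripper_force: 0.0
```

servo_tool(slide=[[0,0.001,0.0065],[0,0.001,0.0065],[0,0.001,0.0065],[0,0.001,0.0065],[0,0.001,0.0065]], spin=[0,0,0,0,0], grip=[0.6,0.6,0.7,1,1])

```text
time_s: 4.62
tcp_pos: [0.5919, -0.1433, 0.0431]
ee_rot: [[-1.0, -0.015, -0.0], [-0.015, 1.0, -0.0], [0.0, -0.0, -1.0]]
wrist_force: [0.6, 0.6, -0.3]
gripper_width: 0.253
gripper_force: 0.0
```

servo_tool(slide=[[0,0,0],[0,0,0],[0,0,0],[0,0,0],[0,0,0]], spin=[0,0,0,0,0], grip=[1,1,1,1,1])

```text
time_s: 5.03
tcp_pos: [0.5919, -0.1433, 0.0432]
ee_rot: [[-1.0, -0.015, 0.0], [-0.015, 1.0, 0.0], [-0.0, 0.0, -1.0]]
wrist_force: [0.5, -0.1, 0.3]
gripper_width: 0.179
gripper_force: 30.0
```

Gripped at 30 N with about 16 mm opening. Now lift straight up.

servo_tool(slide=[[0,0,-0.01],[0,0,-0.03],[0,0,-0.06],[0,0,-0.09],[0,0,-0.12]], spin=[0,0,0,0,0], grip=[1,1,1,1,1])

```text
time_s: 5.45
tcp_pos: [0.5915, -0.1434, 0.1651]
ee_rot: [[-1.0, -0.015, -0.0], [-0.015, 1.0, -0.0], [0.0, -0.0, -1.0]]
wrist_force: [1.5, 0.4, -0.6]
gripper_width: 0.182
gripper_force: 30.0
```

servo_tool(slide=[[0,0,0],[0,0,0],[0,0,0],[0,0,0],[0,0,0]], spin=[0,0,0,0,0], grip=[1,1,1,1,1])

```text
time_s: 5.87
tcp_pos: [0.591, -0.1433, 0.1618]
ee_rot: [[-1.0, -0.015, -0.003], [-0.015, 1.0, 0.0], [0.003, 0.0, -1.0]]
wrist_force: [-0.1, 0.7, -0.5]
gripper_width: 0.182
gripper_force: 30.0
```

```bash
cat >h.py <<'E'
from station import *
import cv2,numpy as np
def cloud(f):
    v,u=np.mgrid[:480,:640];d=f['depth']
    return (np.stack([(u-f['cx'])/f['fx']*d,(v-f['cy'])/f['fy']*d,d],-1)-f['t'])@f['R']
def look(tag,crop=None):
    s=sense();print(s['time_s'],np.round(s['tcp_pos'],4),s['gripper_force'],np.round(s['wrist_force'],1))
    for c in('top','side'):
        f=capture(c);np.savez(f'{c}{tag}.npz',**f);cv2.imwrite(f'pics/{c}{tag}.png',f['pixels'])
        for n in('blade_tip','blade_grip','blade','tab_edge'):
            print(c,n,[(np.round(d['point'],4).tolist(),round(d['conf'],2)) for d in tip_of(n,c)])
E
python3 - <<'E'
from h import *
look('1')
a=np.load('top1.npz')['pixels'][140:320,180:480];b=np.load('side1.npz')['pixels'][120:320,240:480]
cv2.imwrite('pics/c1.png',np.vstack([cv2.resize(a,(480,288)),cv2.resize(b,(480,400))])[:600] if 0 else np.hstack([cv2.resize(a,(400,240)),cv2.resize(b,(400,333))[:240]]))
E
```

```text
5.8667 [ 0.591  -0.1433  0.1618] 29.999892627820373 [-0.1  0.7 -0.5]
top blade_tip [([0.5906, -0.1419, -0.0035], 0.73), ([0.536, -0.3746, 0.0134], 0.61)]
top blade_grip [([0.416, -0.3085, 0.0083], 0.59), ([0.5867, -0.1436, 0.1558], 0.48), ([0.6534, -0.2892, 0.0059], 0.44)]
top blade [([0.4286, -0.3183, -0.0006], 0.89), ([0.6501, -0.2882, -0.0013], 0.61), ([0.5875, -0.1422, 0.1494], 0.59)]
top tab_edge [([0.5193, 0.1916, 0.0586], 0.62)]
side blade_tip [([0.5349, -0.3809, 0.0114], 0.89), ([0.6181, -0.2277, 0.0064], 0.53)]
side blade_grip [([0.4183, -0.3111, 0.0093], 0.68), ([0.5793, -0.1426, 0.159], 0.67), ([0.6535, -0.2941, 0.005], 0.62)]
side blade [([0.5904, -0.1442, 0.1456], 0.72), ([0.6442, -0.284, -0.003], 0.6), ([0.4258, -0.3167, 0.0002], 0.56), ([0.5428, 0.1735, 0.0011], 0.38)]
side tab_edge [([0.5201, 0.1833, 0.0549], 0.6)]
```

```bash
python3 - <<'E'
from h import *
for c in('top','side'):
    f=dict(np.load(f'{c}1.npz'));W=cloud(f)
    m=(f['depth']>0)&(abs(W[...,1]+.143)<.025)&(W[...,2]>.13)&(W[...,2]<.18)&(W[...,0]>.635)&(W[...,0]<.72)
    w=W[m]*1000
    print(c,len(w),'x',np.percentile(w[:,0],[2,50,98]).round(1),'y',np.percentile(w[:,1],[2,50,98]).round(1),'z',np.median(w[:,2]).round(1),'slope deg',np.degrees(np.polyfit(w[:,0],w[:,2],1)[0]).round(1),'yaw',np.degrees(np.polyfit(w[:,0],w[:,1],1)[0]).round(1))
E
```

```text
Traceback (most recent call last):
IndexError: index -1 is out of bounds for axis 0 with size 0
```

servo_tool(slide=[[0.018,0.034,0],[0.036,0.069,0],[0.054,0.103,0],[0.072,0.138,0],[0.09,0.172,0]], spin=[3,7,11,15,18.4], grip=[1,1,1,1,1])

```text
time_s: 6.78
tcp_pos: [0.4984, 0.0286, 0.1633]
ee_rot: [[-0.952, 0.305, 0.001], [0.305, 0.952, 0.0], [-0.0, 0.0, -1.0]]
wrist_force: [0.6, 0.7, -0.3]
gripper_width: 0.182
gripper_force: 30.0
```

servo_tool(slide=[[0.029,0.028,0],[0.058,0.056,0],[0.087,0.084,0],[0.116,0.112,0],[0.145,0.14,0]], spin=[0,0,0,0,0], grip=[1,1,1,1,1])

```text
time_s: 7.2
tcp_pos: [0.4022, 0.2061, 0.1636]
ee_rot: [[-0.953, 0.302, 0.001], [0.302, 0.953, 0.001], [-0.001, 0.001, -1.0]]
wrist_force: [0.6, -0.2, -0.1]
gripper_width: 0.182
gripper_force: 30.0
```

servo_tool(slide=[[0.015,0.014,0.02],[0.015,0.014,0.05],[0.015,0.014,0.08],[0.015,0.014,0.1],[0.015,0.014,0.1]], spin=[0,0,0,0,0], grip=[1,1,1,1,1])

```text
time_s: 7.62
tcp_pos: [0.3911, 0.2207, 0.0599]
ee_rot: [[-0.953, 0.302, -0.006], [0.302, 0.953, -0.006], [0.004, -0.007, -1.0]]
wrist_force: [-0.8, -1.2, -0.5]
gripper_width: 0.178
gripper_force: 30.0
```

```bash
python3 - <<'E'
from h import *
look('2')
a=np.load('top2.npz')['pixels'][180:330,180:340];b=np.load('side2.npz')['pixels'][210:360,200:420]
cv2.imwrite('pics/c2.png',np.hstack([cv2.resize(a,(320,300)),cv2.resize(b,(440,300))]))
E
```

```text
7.6167 [0.3911 0.2207 0.0599] 29.99969394877553 [-0.8 -1.2 -0.5]
top blade_tip [([0.5369, -0.376, 0.0173], 0.74), ([0.614, -0.227, 0.0073], 0.66), ([0.4838, 0.1928, 0.0534], 0.54)]
top blade_grip [([0.4158, -0.3081, 0.0115], 0.92), ([0.3864, 0.2246, 0.0578], 0.71), ([0.6508, -0.2863, 0.0066], 0.46)]
top blade [([0.4286, -0.3165, 0.0002], 0.84), ([0.3867, 0.2197, 0.0473], 0.52), ([0.6504, -0.2921, -0.0019], 0.5)]
top tab_edge [([0.5195, 0.1905, 0.0604], 0.82), ([0.485, 0.1915, 0.0525], 0.3)]
side blade_tip [([0.6198, -0.2264, 0.0058], 0.53)]
side blade_grip [([0.4188, -0.312, 0.009], 0.72), ([0.6486, -0.2936, 0.0092], 0.58), ([0.3854, 0.2255, 0.0602], 0.57)]
side blade [([0.3967, 0.223, 0.049], 0.78), ([0.644, -0.287, -0.0037], 0.59), ([0.4264, -0.3154, 0.0002], 0.46)]
side tab_edge [([0.5187, 0.1858, 0.0599], 0.78)]
```

View pics/c2.png

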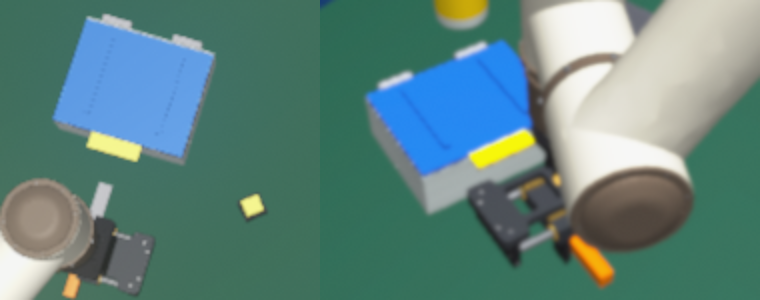

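The crop shows the blade's end at (103,185), pointing squarely at the tab at (113,148). The orange handle is still straight in the jaws, and the other things are undisturbed. Now I'll measure the gap in depth.

```bash
python3 - <<'E'
from h import *
f=dict(np.load('top2.npz'));W=cloud(f)*1000;hsv=cv2.cvtColor(f['pixels'],cv2.COLOR_BGR2HSV)
a=np.radians(-17.5);A=np.array([[np.cos(a),-np.sin(a)],[np.sin(a),np.cos(a)]])
Q=W.copy();Q[...,:2]=W[...,:2]@A-np.array([460,331.8])
h,s,v=[hsv[...,i].astype(int) for i in range(3)]
base=(f['depth']>0)&(abs(Q[...,1])<60)
def st(n,m):
    w=Q[m];print(n,len(w),'x',np.percentile(w[:,0],[1,50,99]).round(1),'y',np.percentile(w[:,1],[1,50,99]).round(1),'z',np.percentile(w[:,2],[10,50,90]).round(1));return w
w=st('steel',base&(Q[...,0]>-115)&(Q[...,0]<-30)&(Q[...,2]>30)&(Q[...,2]<80)&(s<90)&(abs(Q[...,1])<15))
w=w[w[:,0]<np.percentile(w[:,0],90)]
print('pitch',np.degrees(np.polyfit(w[:,0],w[:,2],1)[0]),'yaw',np.degrees(np.polyfit(w[:,0],w[:,1],1)[0]))
st('yellow',base&(Q[...,0]>-50)&(Q[...,0]<30)&(h>20)&(h<40)&(s>80)&(v>120)&(Q[...,2]>45))
st('tab',base&(abs(Q[...,1])<20)&(Q[...,0]>-50)&(Q[...,0]<5)&(Q[...,2]>60)&(Q[...,2]<75))
st('cover',(f['depth']>0)&(h>95)&(h<125)&(Q[...,0]>-10)&(Q[...,0]<165)&(abs(Q[...,1])<110)&(Q[...,2]>55)&(Q[...,2]<75))
E
```

```text
steel 115 x [-101.8  -79.5  -57.6] y [-13.7  -4.3   4.3] z [49.6 54.3 59.1]
pitch -2.8827107883292475 yaw 0.4072239441742758
yellow 193 x [-18.2  -8.4   1. ] y [-35.   -0.5  33.3] z [58.3 63.2 67.9]
tab 104 x [-17.8  -5.6   4.7] y [-19.7  -1.1  19.5] z [61.  63.7 67.8]
cover 3635 x [  4.4  77.2 157. ] y [-89.5  -1.3  87.4] z [59.  63.6 68.5]
```

servo_tool(slide=[[0,0.0035,0.007],[0,0.0035,0.007],[0,0.0035,0.007],[-0.01,0.0035,0.007],[-0.02,0.0035,0.007]], spin=[0,0,0,0,0], grip=[1,1,1,1,1])

```text
time_s: 8.53
tcp_pos: [0.4138, 0.2197, 0.0562]
ee_rot: [[-0.954, 0.3, -0.0], [0.3, 0.954, -0.0], [-0.0, -0.0, -1.0]]
wrist_force: [0.4, 0.7, -1.0]
gripper_width: 0.179
gripper_force: 30.0
```

servo_tool(slide=[[-0.01,0,0],[-0.02,0,0],[-0.03,0,0],[-0.03,0,0],[-0.03,0,0]], spin=[0,0,0,0,0], grip=[1,1,1,1,1])

```text
time_s: 8.95
tcp_pos: [0.4425, 0.2102, 0.0559]
ee_rot: [[-0.953, 0.303, -0.0], [0.303, 0.953, -0.0], [0.0, -0.0, -1.0]]
wrist_force: [-0.2, -0.4, -0.6]
gripper_width: 0.179
gripper_force: 30.0
```

```bash
python3 - <<'E'
from h import *
look('3')
a=np.load('top3.npz')['pixels'][180:330,180:340];b=np.load('side3.npz')['pixels'][210:360,200:420]
cv2.imwrite('pics/c3.png',np.hstack([cv2.resize(a,(320,300)),cv2.resize(b,(440,300))]))
s=sense();p=s['tcp_pos']*1000;a=np.radians(17.5);print('tcp fixture',p[0]*np.cos(a)-p[1]*np.sin(a)-460,p[0]*np.sin(a)+p[1]*np.cos(a)-331.8)
E
```

```text
8.95 [0.4425 0.2102 0.0559] 29.999856920912862 [-0.2 -0.4 -0.6]
top blade_tip [([0.5368, -0.3754, 0.0144], 0.72), ([0.6134, -0.2247, 0.0086], 0.52), ([0.5369, 0.1822, 0.0489], 0.49)]
top blade_grip [([0.4166, -0.308, 0.0089], 0.78), ([0.6804, 0.1313, 0.0593], 0.7), ([0.6526, -0.2886, 0.0039], 0.61), ([0.4369, 0.2113, 0.0494], 0.57)]
top blade [([0.4283, -0.316, -0.0016], 0.83), ([0.4416, 0.21, 0.0437], 0.62), ([0.6479, -0.2876, -0.0017], 0.55)]
top tab_edge [([0.5181, 0.1877, 0.058], 0.81), ([0.5431, 0.1783, -0.0018], 0.2)]
side blade_tip [([0.5354, -0.3801, 0.0153], 0.89)]
side blade_grip [([0.4302, 0.2105, 0.0517], 0.57), ([0.4182, -0.3123, 0.0092], 0.56)]
side blade [([0.4286, -0.3151, 0.0003], 0.63), ([0.4408, 0.2094, 0.0409], 0.46)]
side tab_edge [([0.5206, 0.1834, 0.0581], 0.66)]
tcp fixture -102.06724963586049 2.095899114320787
```

View pics/c3.png

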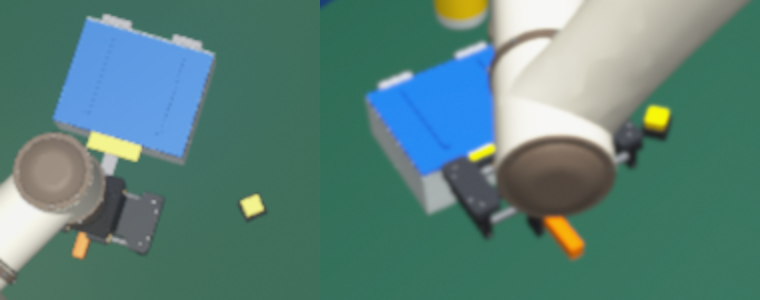

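The crop shows the blade's end passing under the tab's middle at (112,155). The fingers are well clear of the cover and there is no wrist force. Now the first part of the lift, checking as it goes.

servo_tool(slide=[[0,0,-0.007],[0,0,-0.015],[-0.001,0,-0.023],[-0.003,0,-0.031],[-0.005,0,-0.04]], spin=[0,0,0,0,0], grip=[1,1,1,1,1])

```text
time_s: 9.87
tcp_pos: [0.4464, 0.2089, 0.097]
ee_rot: [[-0.953, 0.302, -0.001], [0.302, 0.953, -0.0], [0.001, -0.0, -1.0]]
wrist_force: [-1.4, -0.3, -2.3]
gripper_width: 0.184
gripper_force: 30.0
```

servo_tool(slide=[[0,0,0],[0,0,0],[0,0,0],[0,0,0],[0,0,0]], spin=[0,0,0,0,0], grip=[1,1,1,1,1])

```text
time_s: 10.28
tcp_pos: [0.4468, 0.2092, 0.0959]
ee_rot: [[-0.954, 0.301, -0.0], [0.301, 0.954, -0.0], [0.0, -0.0, -1.0]]
wrist_force: [0.3, 0.6, -2.9]
gripper_width: 0.18
gripper_force: 30.0
```

```bash
cat >>h.py <<'E'
def cover(tag,c='top'):
    f=dict(np.load(f'{c}{tag}.npz'));W=cloud(f)*1000;hsv=cv2.cvtColor(f['pixels'],cv2.COLOR_BGR2HSV)
    a=np.radians(-17.5);A=np.array([[np.cos(a),-np.sin(a)],[np.sin(a),np.cos(a)]])
    Q=W.copy();Q[...,:2]=W[...,:2]@A-np.array([460,331.8]);h,s=hsv[...,0],hsv[...,1]
    w=Q[(f['depth']>0)&(h>95)&(h<125)&(s>100)&(Q[...,0]>0)&(Q[...,0]<160)&(abs(Q[...,1])<95)&(Q[...,2]>50)&(Q[...,2]<210)]
    vx,vz,_,_=cv2.fitLine(w[:,[0,2]].astype(np.float32),cv2.DIST_HUBER,0,.01,.01).ravel()
    print(c,'cover deg',np.degrees(np.arctan(-vz/vx)).round(1),len(w),'x',np.percentile(w[:,0],[1,99]).round(),'z',np.percentile(w[:,2],[1,99]).round())
    s=sense();p=s['tcp_pos']*1000;a=-a;print('tcp fixture',round(p[0]*np.cos(a)-p[1]*np.sin(a)-460,1),round(p[0]*np.sin(a)+p[1]*np.cos(a)-331.8,1),round(p[2],1))
E
python3 - <<'E'
from h import *
look('4');cover('4');cover('4','side')
E
```

```text
10.2833 [0.4468 0.2092 0.0959] 29.9997369479388 [ 0.3  0.6 -2.9]
top blade_tip [([0.6142, -0.2236, 0.0093], 0.69), ([0.5361, -0.3789, 0.0157], 0.61), ([0.5373, 0.1779, 0.0861], 0.49)]
top blade_grip [([0.419, -0.3061, 0.0071], 0.97), ([0.6058, 0.4739, -0.0006], 0.68), ([0.4413, 0.209, 0.0896], 0.46)]
top blade [([0.4417, 0.2079, 0.084], 0.61), ([0.4306, -0.3175, -0.0009], 0.59), ([0.6495, -0.2883, -0.0029], 0.54)]
top tab_edge [([0.5237, 0.1863, 0.0957], 0.56)]
side blade_tip [([0.5347, -0.3797, 0.016], 0.92)]
side blade_grip [([0.4387, 0.2112, 0.0883], 0.83), ([0.4212, -0.3133, 0.0089], 0.6)]
side blade [([0.4276, -0.3178, 0.0011], 0.91), ([0.4465, 0.211, 0.0808], 0.5), ([0.6793, 0.1316, 0.0594], 0.21)]
side tab_edge [([0.5225, 0.1812, 0.0955], 0.76)]
top cover deg 11.7 3346 x [  9. 148.] z [62. 97.]
tcp fixture -96.9 2.0 96.1
side cover deg 11.8 1681 x [ 10. 146.] z [64. 94.]
tcp fixture -96.9 2.0 96.1
```

The cover is at 11.7°, as predicted, and the blade isn't slipping. Continue along the arc.

servo_tool(slide=[[-0.003,0,-0.009],[-0.007,0,-0.018],[-0.011,0,-0.027],[-0.016,0,-0.036],[-0.021,0,-0.045]], spin=[0,0,0,0,0], grip=[1,1,1,1,1])

```text
time_s: 11.2
tcp_pos: [0.4657, 0.2022, 0.1411]
ee_rot: [[-0.953, 0.302, -0.003], [0.302, 0.953, -0.001], [0.002, -0.002, -1.0]]
wrist_force: [-2.0, 1.2, -2.0]
gripper_width: 0.176
gripper_force: 30.0
```

```bash
python3 - <<'E'
from h import *
look('5');cover('5');cover('5','side')
E
```

```text
11.2 [0.4657 0.2022 0.1411] 29.999866811558604 [-2.   1.2 -2. ]
top blade_tip [([0.5583, 0.1727, 0.1309], 0.73), ([0.6053, 0.4749, -0.0011], 0.73), ([0.536, -0.3776, 0.0154], 0.69), ([0.6158, -0.226, 0.0051], 0.58), ([0.4624, 0.204, 0.1358], 0.28)]
top blade_grip [([0.4161, -0.3101, 0.0096], 0.82), ([0.6513, -0.2889, 0.0075], 0.72), ([0.4594, 0.2045, 0.1358], 0.7)]
top blade [([0.4313, -0.3176, -0.0023], 0.88), ([0.6494, -0.2873, 0.0007], 0.76)]
top tab_edge [([0.6802, 0.1324, 0.0577], 0.2)]
side blade_tip [([0.5365, -0.3764, 0.0152], 0.97), ([0.464, 0.2023, 0.1264], 0.63)]
side blade_grip [([0.4193, -0.3124, 0.0095], 0.92), ([0.4564, 0.2065, 0.1344], 0.82)]
side blade [([0.4658, 0.204, 0.1231], 0.57)]
side tab_edge [([0.5907, -0.4786, 0.0011], 0.45)]
top cover deg 29.8 2798 x [ 26. 150.] z [ 64. 139.]
tcp fixture -76.3 1.8 140.7
side cover deg 29.5 474 x [ 22. 149.] z [ 66. 138.]
tcp fixture -76.3 1.8 140.7
```

servo_tool(slide=[[-0.004,0,-0.006],[-0.009,0,-0.012],[-0.014,0,-0.018],[-0.02,0,-0.024],[-0.026,0,-0.03]], spin=[0,0,0,0,0], grip=[1,1,1,1,1])

```text
time_s: 12.12
tcp_pos: [0.4923, 0.1948, 0.1721]
ee_rot: [[-0.953, 0.302, 0.001], [0.302, 0.953, 0.0], [-0.0, 0.0, -1.0]]
wrist_force: [-3.0, 1.1, -1.1]
gripper_width: 0.179
gripper_force: 30.0
```

servo_tool(slide=[[0,0,0],[0,0,0],[0,0,0],[0,0,0],[0,0,0]], spin=[0,0,0,0,0], grip=[1,1,1,1,1])

```text
time_s: 12.53
tcp_pos: [0.4913, 0.1951, 0.1709]
ee_rot: [[-0.954, 0.301, -0.0], [0.301, 0.954, -0.0], [0.0, -0.0, -1.0]]
wrist_force: [0.1, 1.3, -1.2]
gripper_width: 0.18
gripper_force: 30.0
```

```bash
python3 - <<'E'
from h import *
look('6');cover('6');cover('6','side')
a=np.load('top6.npz')['pixels'][160:310,180:340];b=np.load('side6.npz')['pixels'][180:330,200:420]
cv2.imwrite('pics/c6.png',np.hstack([cv2.resize(a,(320,300)),cv2.resize(b,(440,300))]))
E
```

```text
12.5333 [0.4913 0.1951 0.1709] 29.999767988920212 [ 0.1  1.3 -1.2]
top blade_tip [([0.6156, -0.2222, 0.0072], 0.73), ([0.5841, 0.1658, 0.1624], 0.66), ([0.5398, -0.3769, 0.0148], 0.62)]
top blade_grip [([0.4894, 0.1972, 0.1663], 0.63), ([0.4197, -0.3104, 0.0109], 0.61), ([0.652, -0.2926, 0.0056], 0.61), ([0.3828, 0.4873, 0.0026], 0.45)]
top blade [([0.4253, -0.318, 0.0005], 0.64), ([0.6484, -0.288, 0.0006], 0.56), ([0.4877, 0.1943, 0.1545], 0.44)]
top tab_edge [([0.5629, 0.1752, 0.1798], 0.82)]
side blade_tip [([0.5346, -0.3786, 0.0169], 0.89), ([0.6169, -0.2279, 0.0048], 0.48)]
side blade_grip [([0.4188, -0.3122, 0.0097], 0.8), ([0.482, 0.1952, 0.1658], 0.74), ([0.6532, -0.2933, 0.0086], 0.63)]
side blade [([0.4276, -0.317, -0.0007], 0.7), ([0.6438, -0.2874, -0.0026], 0.68), ([0.4929, 0.1999, 0.1542], 0.51)]
side tab_edge [([0.4934, 0.1955, 0.1586], 0.61), ([0.4802, 0.1952, 0.1654], 0.29)]
top cover deg 44.6 2001 x [ 50. 153.] z [ 67. 169.]
tcp fixture -49.9 2.0 171.1
side cover deg 44.0 71 x [ 44. 143.] z [ 73. 170.]
tcp fixture -49.9 2.0 171.1
```

View pics/c6.png

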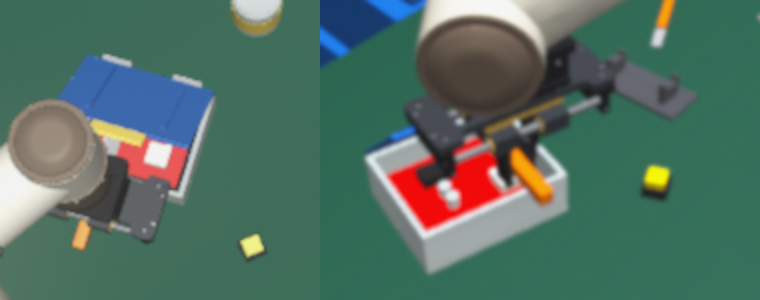

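The crop shows the cover half open with the board visible at (160,155). The tab at (118,132) rests on the blade's end, and the gripper's body stays ahead of the cover without touching it. Both cameras read about 44.5° and the arm is steady, so I'm handing in.

```bash
python3 -c "
from station import *
print(finish_job())"
```

```text
the job is handed in; nothing more can be done
None
```

I handed the job in with the cover held open at about 44.5° on the end of the pry blade, still gripped at 30 N, at about 12.5 s of the 42 s allowed; `finish_job` returned no verdict.

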